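Put the movement holder away in the latched dust case

ROBOT

A 7-joint arm with a two-finger parallel gripper is mounted at the origin on the work surface. World frame = base frame: x ahead of the robot, y to its left, z up, the work surface at z = 0. Lengths are in mm, angles in rad, forces in N, time in s.
With the tool pointing down it reaches from about 425 to 825 mm from the base axis. Payload 3.6 kg.
Tool frame: the origin (TCP) lies on the mounting face of the last link; the fingertips stand 173 mm ahead of it and the grasp point (between the pads) lies 155 mm ahead of it; z points along the fingers, y is the line along which they close (so a half turn about z gives the same grasp; the last joint's range is limited). The gripper opens to 85 mm and grips with 20 to 120 N. Pads are 22 mm wide; open, the fingers measure 114 mm over their backs; the gripper's body (76 mm by 85 mm) begins 54 mm behind the grasp point. The pads swing forward as they close: fully open they stand 13 mm farther back than shut.
Start: joints at [1.315, 0.615, -0.013, 1.423, 0.008, 1.103, -0.04], TCP at [148.069, -632.891, 404.697] pointing down, gripper open.
Joint ranges: [-3.12, 3.12], [-0.3, 2.06], [-1.34, 1.32], [0.26, 2.42], [-1.36, 4.5], [0.01, 1.98], [-2.84, 2.84]. Speed limits (rad/s): [2.79, 2.79, 3.14, 3.14, 3.14, 3.14, 3.14].

INTERFACE

Orientations are given as a 3x3 rotation matrix whose columns are the frame's x, y, z axes.
In Python, from station import env gives the robot as it stands.
- The arm moves only by the shell command python3 drive.py 'ROWS'. ROWS is a JSON list that holds a single list of rows (three levels of brackets), with 1 to 20 rows, each of 5 numbers: the finger opening in mm, then dx, dy, dz in mm, then a turn about the tool's z in rad; each row shifts and turns the commanded pose from where the row before left it, along the tool's axes as they then stand; what a row does not reach is not made up. A row lasts 1/10 s, in which the tool goes at most 50 mm and 0.15 rad, less where a joint would pass 70% of its speed; a pose out of reach is approached as far as the arm can. The fingers move at their own pace and stop on an object; the grip force is fixed at half the most. Time passes only in rows, so rows that do not move let the fingers close. It prints the time, the measured TCP pose, the force, the opening and the grip force at its end. Input that does not fit is refused with a message, and nothing moves.
- env.state(): the state, without advancing time (a new reading comes with each control period).
- env.camera(name): name is "side" or "top" or "wrist"; returns a dict with "frame" (400x640x3 uint8, red, green, blue), "vfov" (degrees; the focal length in pixels is half the picture's height over the tangent of half this angle, whatever the lens; pixels are square), "cx", "cy" (the principal point, pixels), "D" ([k1, k2, p1, p2, k3] as OpenCV has them; the pictures are not rectified), "xyz" and "rotation" of the camera in the world. Camera axes: x right, y down, z forward; pixel columns grow to the right and rows downward; lengths in mm; the calibration is good to about 2 mm. A picture is of the moment at which its call begins. There is no depth.
- env.close_job(): hands the job in; it is judged then, once.
The state is a dict: "clock": time; "joints": joint angles; "dq": joint speeds; "tau": joint torques, N m; "tool_pos": TCP position; "tool_rot": TCP orientation; "ft_force": force on the tool from outside, world axes, zero at the start; "torque": the same for the moment, N m; "opening": finger opening in mm; "gripper_force": force on a finger pad.
Only numpy, scipy, OpenCV 4.12 (cv2) and the standard library are available. Lean on these libraries where they do the work, as an engineer would, in place of code of your own. Each camera call takes 0.05 s, during which the arm holds its last target. There are 200 camera calls.

TASK

Put the covered watch movement away: press the orange key on the dust case so the blue-fronted tray springs out, stand the white movement holder upright in the tray's pocket, then push the tray fully home past its half catch until it clicks and stays shut by itself. Set the holder down rather than dropping it, do not use brute force on the case, and leave the canister, the blower and the loupe where they are.

Things in the scene. Friction and masses are not known exactly. Their poses are not given: they have to be found in the camera images.
- case: Fixed dust case: white box 190 mm deep (its x), 170 wide (y), 76 high, see-through roof, open front facing its -x side (towards the robot within 0.3 rad). Origin: centre of the underside; x points front to back, z up. The orange key stands on the roof near the front, on the -y side; the tray slides out of the front along -x.
- tray (a joint): How far the tray stands out, m; 0 = at the hard inner stop, 0.095 = sprung out. Clicked fully home it rests near 0.002, in the half catch near 0.018 (it starts in either). Pushing in takes 4 to 6 N, and 2 to 6 N more over the two catch teeth (from 0.031 to 0.018 and from 0.015 to 0.002); the last click comes within 2 mm of the stop. Let go short of it, it springs back out or to the half catch.
- tray_front (a point): Centre of the outer face of the tray's blue front panel (166 mm wide, 66 high, 8 thick, from 7 to 73 mm above the glass), 40 mm above the glass. Axes as the case's: the panel is pushed home along +x. At tray = 0 it lies 103 mm in front of the case's origin.
- tray_pocket (a point): Centre of the tray's pocket floor, 12 mm above the glass, 56 mm behind the panel's outer face; axes as the case's. Pocket 88 mm square inside, side walls 16 mm and front and back walls 12 mm above its floor; the panel rises 61 mm above the floor. With the tray out, this point is 47 mm in front of the case's open front.
- key (a joint): How far the orange release key is pressed down, m: 0 up, 0.008 bottomed. The catch lets go from about 0.005, then the tray springs out in about half a second. Spring 2 N at first, 5 N at the bottom. It also dips by itself as a catch tooth rides over it and comes up with the click.
- key_top (a point): Centre of the flat top of the orange key, 40 mm (x) by 26 mm (y), 12 mm proud of the case's roof, 89 mm above the glass; 35 mm behind the case's front edge and 67 mm to its -y side.
- holder: Movement holder with its dust dome, loose, 0.15 kg: white round base 70 mm across and 14 mm high, clear dome 66 mm across up to 32 mm, and on top a black upright round knob 20 mm across, from 32 to 56 mm, to grip it by. Origin: centre of the underside, z up. Stands on the glass to the left or the right of the case.
- canister: Steel screw-top parts canister, 64 mm across, 68 mm high, loose. Origin: centre of the underside. Leave it alone.
- blower: Blue blower bulb standing upright, 62 mm across, 105 mm high with its nozzle, loose. Origin: centre of the underside. Leave it alone.
- loupe: Chrome loupe with a greenish lens on top, standing on its narrow end, 48 mm across, 38 mm high, loose. Origin: centre of the underside. Leave it alone.

How it is judged:
By the outcome, as a careful person would: the job done as asked, in the order asked, and still so for the second after the job is handed in, with the robot touching nothing.
It also fails if it takes over 69 s, if anything falls off the work surface, if the arm or the gripper's body presses on something with over 40 N, if the wrist force passes 120 N, or if a joint passes its speed limit or range.

## Working session

There is one attempt and no reset: what is moved stays moved. The work goes in short steps, Python scripts to look and compute and a shell command to move; the robot and the scene stay as the last step left them, time stands still between calls to the robot, and variables do not carry over. Pictures are saved under pics/ and viewed, at most 10 in all, crops included, and the job is handed in when it is done.

```bash
ls; mkdir -p pics
python3 - <<'E'
from station import env
import cv2,numpy as np
s=env.state();print(s['clock'],s['tool_pos'],np.round(s['tool_rot'],3))
for n in ['top','side']:
    c=env.camera(n);cv2.imwrite(f'pics/{n}0.png',c['frame'][:,:,::-1])
    print(n,c['vfov'],c['cx'],c['cy'],c['D'],c['xyz'],np.round(c['rotation'],3).tolist())
E
```

```text
drive.py
pics
station.py
0.0 [ 148.01910301 -632.59157382  403.49362032] [[ 0.974  0.228 -0.001]
 [ 0.228 -0.974  0.003]
 [-0.    -0.003 -1.   ]]
top 49.8265174666122 316.1494606932095 192.96105315695866 [0.01346124 0.         0.         0.         0.        ] [ 446.19152635    4.85652754 1307.80122683] [[-0.024, -0.996, 0.083], [-0.999, 0.026, 0.024], [-0.026, -0.082, -0.996]]
side 53.934103764871644 321.99747699164897 192.361861801424 [-0.09873597  0.          0.          0.          0.        ] [ 454.27352338 -834.63611443  630.33274469] [[0.99, -0.066, 0.128], [-0.143, -0.533, 0.834], [0.014, -0.844, -0.537]]
```

View pics/top0.png

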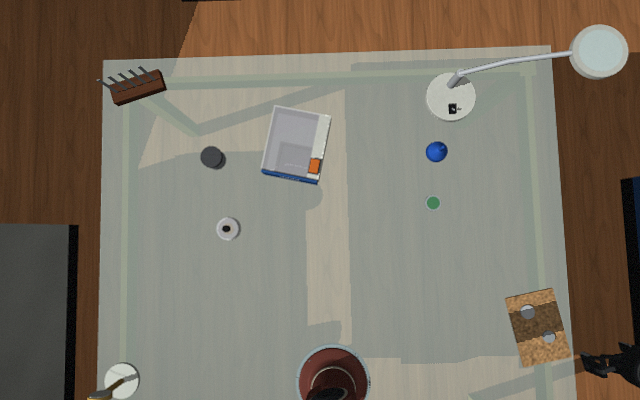

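View pics/side0.png

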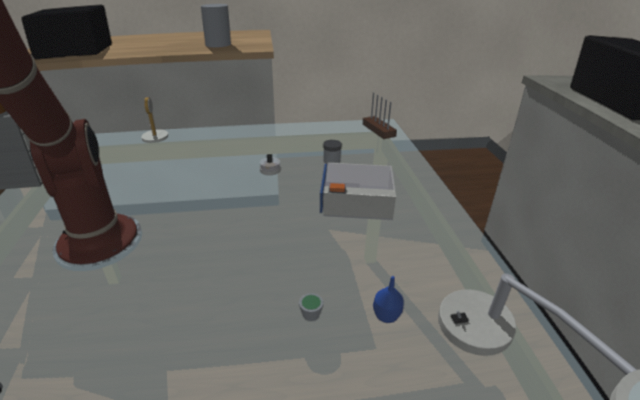

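The top view shows the case at about (296,145) with the key at (315,166), the holder knob at (227,229), the canister at (212,157), the blower at (436,151) and the loupe at (433,203). In the side view the key is at (338,188) and the knob at (269,157). Next I'll take finer crops.

```bash
cat > h.py <<'E'
import cv2,numpy as np
from station import env
def K(c):
    f=200/np.tan(np.radians(c['vfov'])/2); return np.array([[f,0,c['cx']],[0,f,c['cy']],[0,0,1]])
def ray(c,p):
    u=cv2.undistortPoints(np.array([[p]],float),K(c),np.array(c['D']))[0,0]
    return np.array(c['xyz']),np.array(c['rotation'])@np.array([u[0],u[1],1])
def onz(c,p,z):
    o,d=ray(c,p); return o+d*(z-o[2])/d[2]
def tri(obs):
    A=np.zeros((3,3));b=np.zeros(3);R=[]
    for c,p in obs:
        o,d=ray(c,p);d=d/np.linalg.norm(d);M=np.eye(3)-np.outer(d,d);A+=M;b+=M@o;R.append((M,o))
    x=np.linalg.solve(A,b);return x,[round(float(np.linalg.norm(M@(x-o))),1) for M,o in R]
def proj(c,P):
    R=np.array(c['rotation']);r=cv2.Rodrigues(R.T)[0];t=-R.T@np.array(c['xyz'])
    return cv2.projectPoints(np.array(P,float).reshape(-1,1,3),r,t,K(c),np.array(c['D']))[0][:,0]
def blob(c,lo,hi,box=None):
    h=cv2.cvtColor(c['frame'],cv2.COLOR_RGB2HSV);m=cv2.inRange(h,np.array(lo),np.array(hi))
    if box: k=np.zeros_like(m);x0,y0,x1,y1=box;k[y0:y1,x0:x1]=1;m*=k
    n,l,s,ce=cv2.connectedComponentsWithStats(m);i=1+np.argmax(s[1:,4]);return ce[i],s[i],l==i
E
python3 - <<'E'
from h import *
t=env.camera('top');s=env.camera('side')
ft=t['frame'][95:245,190:350];fs=s['frame'][130:230,250:410]
cv2.imwrite('pics/c1.png',np.vstack([cv2.resize(ft,None,fx=3.6,fy=3.6,interpolation=2),cv2.resize(fs[:60],None,fx=3.6,fy=1,interpolation=2)[:0]])[:,:,::-1])
for c,b in((t,(250,90,340,200)),(s,(310,150,400,220))):
    q=blob(c,(5,150,100),(20,255,255),b);print('key',q[0],q[1]); c['k']=q[0]
    q=blob(c,(105,120,40),(130,255,255),b);print('blue',q[0],q[1],cv2.minAreaRect(np.argwhere(q[2])[:,::-1].astype(np.float32)))
for c,b in((t,(217,218,238,240)),(s,(260,150,280,167))):
    q=blob(c,(0,0,0),(180,255,70),b);print('knob',q[0],q[1]);c['n']=q[0]
print(tri([(t,t['k']),(s,s['k'])]),tri([(t,t['n']),(s,s['n'])]), onz(t,t['n'],50),onz(t,t['k'],87))
E
```

```text
key [313.856 165.656] [309 159  11  15 125]
blue [289.49758454 176.43961353] [261 170  56  15 207] ((288.7115478515625, 176.4423065185547), (56.481449127197266, 4.118439197540283), 11.309932708740234)
key [336.98461538 186.07692308] [331 184  13   6  65]
blue [323.14285714 179.22857143] [321 165   5  29  35] ((323.2432556152344, 179.04054260253906), (1.1507928371429443, 28.276626586914062), 9.462322235107422)
knob [226.         228.36111111] [223 226   7   6  36]
knob [269.05263158 158.18421053] [267 154   5   9  38]
(array([627.5938571 ,  38.30897939,  85.2743348 ]), [0.8, 0.8]) (array([454.37048201, 302.46701438,  42.84622479]), [0.2, 0.2]) [454.09311604 300.78275784  50.        ] [626.55469885  38.34234312  87.        ]
```

View pics/c1.png

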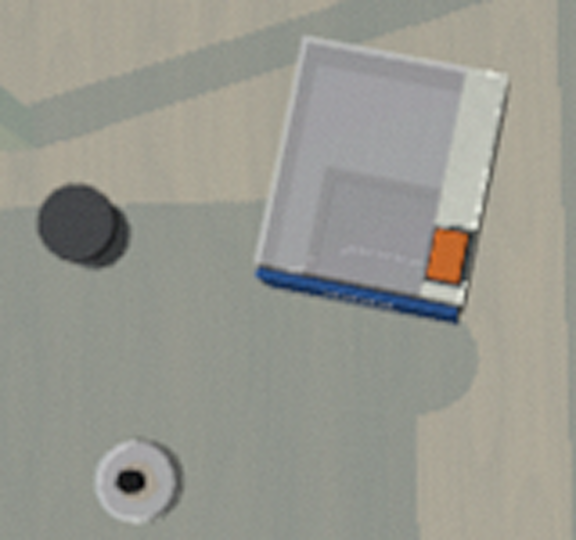

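The crop shows the roof corners at crop (305,38), (508,74) and (260,262), and the key at (447,255). I'll fit the case pose from these.

```bash
cat > fit.py <<'E'
from h import *
from scipy.optimize import least_squares
t=env.camera('top');s=env.camera('side')
kt=blob(t,(5,150,100),(20,255,255),(250,90,340,200))[0]
w=lambda a:np.array(a)/3.6+np.array([190,95])-0.36
L=np.array([[95,85,76],[95,-85,76],[-95,85,76],[-60,-67,88.]]);O=np.array([w((305,38)),w((508,74)),w((260,262)),kt])
def W(p,L): c,q=np.cos(p[2]),np.sin(p[2]);return np.c_[p[0]+c*L[:,0]-q*L[:,1],p[1]+q*L[:,0]+c*L[:,1],L[:,2]]
r=least_squares(lambda p:(proj(t,W(p,L))-O).ravel(),[690,90,0]);p=r.x
print(p,np.round(r.fun,1))
for n,l in dict(key=[-60,-67,89],front0=[-103,0,40],pocket_out=[-142,0,12],side_fr=[-95,-85,76]).items(): print(n,W(p,np.array([l],float))[0], proj(s,W(p,np.array([l],float)))[0])
# panel offset
q=blob(t,(105,120,40),(130,255,255),(250,90,340,200))[0];P=onz(t,q,65)-np.array([p[0],p[1],0]);print('blue local x',P@[np.cos(p[2]),np.sin(p[2]),0],-P[0]*np.sin(p[2])+P[1]*np.cos(p[2]))
st=env.state();R=st['tool_rot'];print(np.arctan2(R[1,0],R[0,0]))
E
python3 fit.py
```

```text
[ 7.00064440e+02  8.84134474e+01 -2.18723451e-01] [-0.3 -0.5  0.4  0.2 -0.9  0.5  0.8 -0.2]
key [626.95602079  36.02872657  89.        ] [336.65301219 185.37686546]
front0 [599.51839122 110.76276488  40.        ] [322.07008561 187.06880502]
pocket_out [561.44755706 119.2251278   12.        ] [308.54441571 194.594116  ]
side_fr [588.8841816  26.0520006  76.       ] [322.87909182 192.48399167]
blue local x -102.31836942992688 0.6270881058417643
0.22988981291053945
```

```bash
cat > to.py <<'E'
import sys,numpy as np
from station import env
s=env.state();R=np.array(s['tool_rot']);g=np.array(list(map(float,sys.argv[1:4])))
d=R.T@(g-s['tool_pos'])
print('t',round(s['clock'],2),'pos',np.round(s['tool_pos'],1),'yaw',round(float(np.arctan2(R[1,0],R[0,0])),3),'F',np.round(s['ft_force'],1),'open',np.round(s['opening'],1),'tool delta',np.round(d,1),'j7',np.round(s['joints'][6],2))
E
python3 drive.py '[[[0, 0, 0, 0, 0.15], [0, 0, 0, 0, 0.15], [0, 0, 0, 0, 0.149], [0, 16, -38, 0, 0], [0, 16, -38, 0, 0], [0, 16, -38, 0, 0], [0, 16, -38, 0, 0], [0, 16, -38, 0, 0], [0, 16, -38, 0, 0], [0, 16, -38, 0, 0], [0, 16, -38, 0, 0], [0, 16, -38, 0, 0], [0, 16, -38, 0, 0], [0, 16, -38, 0, 0], [0, 16, -38, 0, 0], [0, 16, -38, 0, 0], [0, 16, -38, 0, 0], [0, 16, -38, 0, 0], [0, 16, -38, 0, 0], [0, 16, -38, 0, 0]]]'; python3 to.py 627 37 300
```

```text
clock: 2.3
tool_pos: [554.8, -60.0, 404.9]
tool_rot: [[0.976, -0.217, 0.0], [-0.217, -0.976, -0.0], [0.0, 0.0, -1.0]]
ft_force: [1.9, -0.4, 0.0]
opening: 0.3
gripper_force: 0.0
t 2.3 pos [554.8 -60.  404.9] yaw -0.219 F [ 1.9 -0.4  0. ] open 0.3 tool delta [  49.3 -110.4  104.9] j7 -1.72
```

```bash
python3 drive.py '[[[0, 16, -37, 30, 0], [0, 16, -37, 30, 0], [0, 16, -37, 30, 0], [0, 0, 0, 0, 0], [0, 0, 0, 0, 0]]]'; python3 to.py 627 37 264
python3 - <<'E'
from h import *
c=env.camera('wrist');cv2.imwrite('pics/w1.png',c['frame'][:,:,::-1]);print(c['xyz'],c['vfov'],c['cx'],c['cy'],c['D'])
try:
    q=blob(c,(5,150,100),(20,255,255));print(q[0],q[1],onz(c,q[0],89))
except Exception as e: print(e)
E
```

```text
clock: 2.8
tool_pos: [624.6, 37.1, 313.7]
tool_rot: [[0.977, -0.215, -0.003], [-0.215, -0.977, -0.0], [-0.003, 0.001, -1.0]]
ft_force: [0.5, 0.4, 0.6]
opening: 0.1
gripper_force: 0.0
t 2.8 pos [624.6  37.1 313.7] yaw -0.217 F [0.5 0.4 0.6] open 0.1 tool delta [ 2.5 -0.5 49.7] j7 -1.88
[701.53779929  21.05568123 282.58942613] 66.67945423351074 320.05111795530166 205.3653938498928 [-0.0577494  0.         0.         0.         0.       ]
[317.19274029 217.86656442] [ 299  192   38   53 1956] [631.70623806  38.30447902  89.        ]
```

View pics/w1.png

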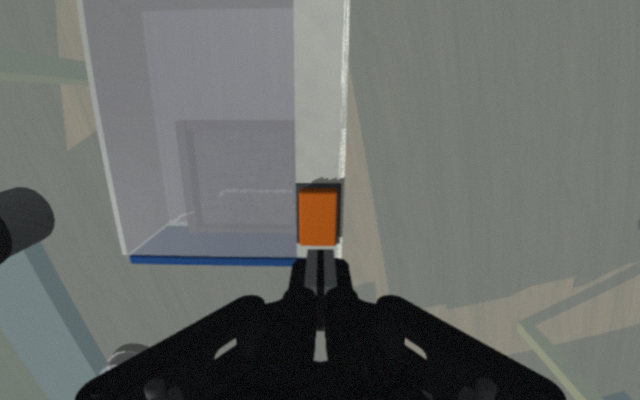

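The wrist view shows the key at (317,218) straight ahead of the closed tips, and the panel flush at row 260. Lowering onto the key.

```bash
python3 drive.py '[[[0, 3, -1, 20, 0], [0, 0, 0, 20, 0], [0, 0, 0, 9, 0], [0, 0, 0, 3, 0], [0, 0, 0, 3, 0], [0, 0, 0, 3, 0], [0, 0, 0, 0, 0]]]'; python3 to.py 628 37 255
```

```text
clock: 3.55
tool_pos: [628.0, 35.5, 258.1]
tool_rot: [[0.976, -0.218, 0.002], [-0.218, -0.976, -0.001], [0.002, 0.0, -1.0]]
ft_force: [-0.9, -2.0, 2.7]
opening: 0.1
gripper_force: 1.4
t 3.55 pos [628.   35.5 258.1] yaw -0.22 F [-0.9 -2.   2.7] open 0.1 tool delta [-0.4 -1.4  3.1] j7 -1.88
```

```bash
python3 drive.py '[[[0, 0, 0, 2, 0], [0, 0, 0, 2, 0], [0, 0, 0, 0, 0], [0, 0, 0, 0, 0], [0, 0, 0, 0, 0], [0, 0, 0, 0, 0]]]'
cat > tray.py <<'E'
from h import *
p=[700.1,88.4,-.2187]
for n,b in (('top',(230,90,350,230)),('side',(280,150,400,225))):
    c=env.camera(n);q=blob(c,(105,120,40),(130,255,255),b);P=onz(c,q[0],65 if n=='top' else 45)-[p[0],p[1],0]
    print(n,q[0],q[1][4],'local',P@[np.cos(p[2]),np.sin(p[2]),0],-P[0]*np.sin(p[2])+P[1]*np.cos(p[2]))
E
python3 tray.py
```

```text
clock: 4.15
tool_pos: [628.2, 35.7, 254.5]
tool_rot: [[0.976, -0.218, 0.002], [-0.218, -0.976, -0.001], [0.002, 0.0, -1.0]]
ft_force: [-2.1, -2.8, 8.0]
opening: 0.5
gripper_force: 3.9
top [274.42857143 205.33673469] 98 local -193.33963531208798 26.180130355780015
side [290.66666667 178.03921569] 51 local -198.18762876312542 33.4172060021393
```

The tray is out. Lifting and moving over the holder, with the fingers part-open.

```bash
python3 to.py 454.3 302 310; python3 drive.py '[[[0, 0, 0, -30, 0], [30, 0, 0, -25, 0], [50, -23, -22, 0, 0], [50, -23, -22, 0, 0], [50, -23, -22, 0, 0], [50, -23, -22, 0, 0], [50, -23, -22, 0, 0], [50, -23, -22, 0, 0], [50, -23, -22, 0, 0], [50, -23, -22, 0, 0], [50, -23, -22, 0, 0], [50, -20, -22, 0, 0], [50, 0, 0, 0, 0], [50, 0, 0, 0, 0]]]'; python3 to.py 454.3 302 212
```

```text
t 4.25 pos [628.2  35.7 254.5] yaw -0.22 F [-1.1 -1.9  8. ] open -0.1 tool delta [-227.6 -222.   -56. ] j7 -1.88
clock: 5.65
tool_pos: [453.5, 301.4, 308.0]
tool_rot: [[0.977, -0.215, -0.0], [-0.215, -0.977, 0.001], [-0.0, -0.001, -1.0]]
ft_force: [0.8, 0.2, -0.6]
opening: 49.4
gripper_force: 0.0
t 5.65 pos [453.5 301.4 308. ] yaw -0.217 F [ 0.8  0.2 -0.6] open 49.4 tool delta [ 0.6 -0.7 96. ] j7 -2.4
```

Run:
```python
from h import *
c=env.camera('wrist');print(proj(c,[[454.3,302,56],[454.3,302,32],[454.3,302,0]]))
cv2.imwrite('pics/w2.png',c['frame'][:,:,::-1])
```

```text
[[320.42419813 213.6505492 ]
 [320.41286636 204.20300413]
 [320.40051204 193.94120496]]
```

View pics/w2.png

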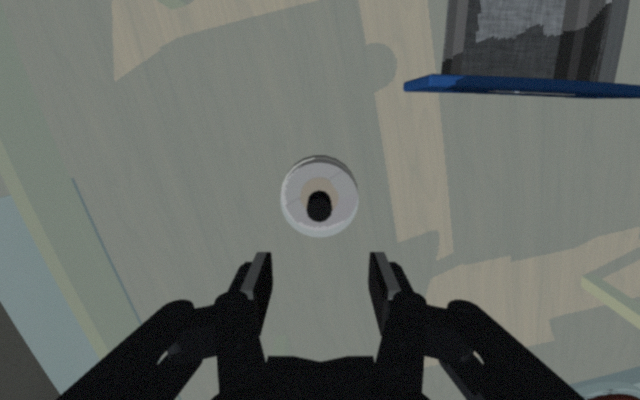

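The wrist view shows the knob at (319,206), between the fingers and about 3 mm ahead of prediction. Descending and gripping.

```bash
python3 drive.py '[[[50, 2, -1, 30, 0], [50, 0, 0, 30, 0], [50, 0, 0, 25, 0], [50, 0, 0, 10, 0], [50, 0, 0, 4, 0], [50, 0, 0, 0, 0], [20, 0, 0, 0, 0], [10, 0, 0, 0, 0], [5, 0, 0, 0, 0], [5, 0, 0, 0, 0], [5, 0, 0, 0, 0], [5, 0, 0, 0, 0]]]'; python3 to.py 455 302 209
```

```text
clock: 6.9
tool_pos: [456.7, 301.3, 210.4]
tool_rot: [[0.976, -0.217, 0.002], [-0.217, -0.976, 0.002], [0.002, -0.002, -1.0]]
ft_force: [0.1, 1.2, 5.4]
opening: 17.7
gripper_force: 59.0
t 6.9 pos [456.7 301.3 210.4] yaw -0.219 F [0.1 1.2 5.4] open 17.7 tool delta [-1.8 -0.3  1.4] j7 -2.39
```

```bash
python3 drive.py '[[[5, 0, 0, -5, 0], [5, 0, 0, -20, 0], [5, 0, 0, -40, 0], [5, 0, 0, -35, 0], [5, 0, 0, 0, 0], [5, 0, 0, 0, 0]]]'; python3 to.py 561.4 119.2 310
python3 - <<'E'
from h import *
t=env.camera('top');s=env.camera('side');w=env.camera('wrist')
cv2.imwrite('pics/x1.png',np.hstack([cv2.resize(t['frame'][90:250,190:350],(400,400)),cv2.resize(s['frame'][100:220,230:350],(400,400))])[:,:,::-1])
cv2.imwrite('pics/w3.png',w['frame'][:,:,::-1])
E
```

```text
clock: 7.5
tool_pos: [455.9, 300.7, 309.6]
tool_rot: [[0.976, -0.217, 0.0], [-0.217, -0.976, 0.0], [0.0, -0.001, -1.0]]
ft_force: [0.4, 0.6, -2.1]
opening: 17.5
gripper_force: 58.8
t 7.5 pos [455.9 300.7 309.6] yaw -0.219 F [ 0.4  0.6 -2.1] open 17.5 tool delta [142.4 154.3  -0.4] j7 -2.39
```

View pics/w3.png

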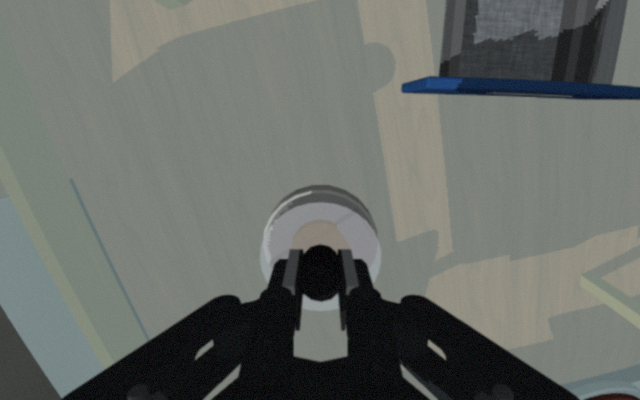

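View pics/x1.png

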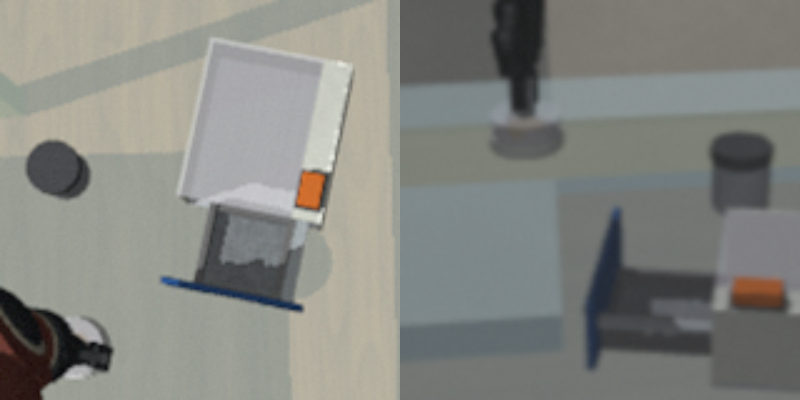

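Run:
```python
from h import *
w=env.camera('wrist');s=env.state();T=s['tool_pos']
for dx in (0,3):
    o=T+np.array(s['tool_rot'])[:,0]*dx; o[2]-=210
    a=np.linspace(0,2*np.pi,73)
    for z,r in((0,35),(14,35),(56,10)):
        q=proj(w,np.c_[o[0]+r*np.cos(a),o[1]+r*np.sin(a),np.full(73,o[2]+z)]);print(dx,z,q.min(0).round(),q.max(0).round())
# pocket/panel check: panel outer top edge corners
p=[700.1,88.4,-.2187];c,q=np.cos(p[2]),np.sin(p[2])
for y in(83,-83):
  for x in(-198,-190):
    P=[p[0]+c*x-q*y,p[1]+q*x+c*y,73];print(x,y,proj(w,[P])[0].round(1),proj(env.camera('top'),[P])[0].round(1))
```

```text
0 0 [266. 182.] [375. 283.]
0 14 [262. 188.] [379. 295.]
0 56 [299. 265.] [342. 302.]
3 0 [265. 177.] [375. 279.]
3 14 [262. 183.] [380. 291.]
3 56 [299. 259.] [343. 297.]
-198 83 [431.5  94.5] [254.5 203. ]
-190 83 [432.7  81.3] [255.1 200.3]
-198 -83 [660.2 103.6] [311.  214.1]
-190 -83 [663.   91.7] [311.5 211.3]
```

The holder hangs upright and centred in the grip, and the tray is out with the panel's top edge at top-image (254.8,202)–(310.8,213), which matches the fit. Carrying it over the pocket.

```bash
python3 drive.py '[[[5, 7, 8, 0, 0], [5, 14, 15, 0, 0], [5, 15, 16, 0, 0], [5, 15, 16, 0, 0], [5, 15, 16, 0, 0], [5, 15, 16, 0, 0], [5, 15, 16, 0, 0], [5, 15, 16, 0, 0], [5, 14, 15, 0, 0], [5, 11, 12, 0, 0], [5, 7, 8, 0, 0], [5, 0, 0, 0, 0], [5, 0, 0, 0, 0]]]'; python3 to.py 562 118.5 222
python3 - <<'E'
from h import *
w=env.camera('wrist');s=env.camera('top')
cv2.imwrite('pics/w4.png',w['frame'][:,:,::-1])
E
```

```text
clock: 9.2
tool_pos: [562.0, 120.1, 309.1]
tool_rot: [[0.976, -0.217, -0.001], [-0.217, -0.976, 0.001], [-0.001, -0.001, -1.0]]
ft_force: [1.0, 0.5, -1.4]
opening: 17.4
gripper_force: 58.9
t 9.2 pos [562.  120.1 309.1] yaw -0.219 F [ 1.   0.5 -1.4] open 17.4 tool delta [ 0.4  1.7 87.1] j7 -2.03
```

View pics/w4.png

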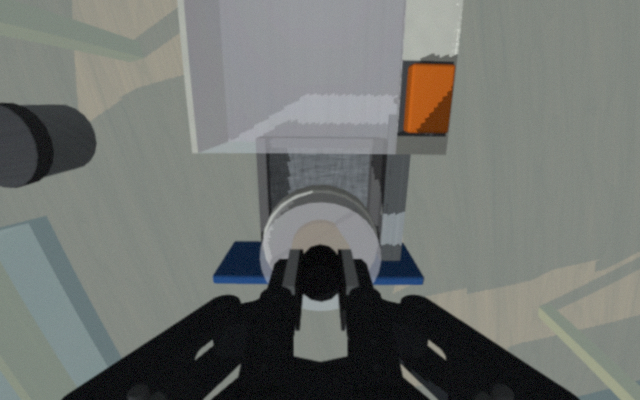

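The wrist view shows the panel (214–423), the case (192–447) and the holder (centre 320) all laterally aligned. I'll check depth numerically.

Run:
```python
from h import *
w=env.camera('wrist')
p=[700.1,88.4,-.2187];c,q=np.cos(p[2]),np.sin(p[2])
for n,x,y,z in(('roof front L',-95,85,76),('roof front R',-95,-85,76),('panel outer L',-198,83,73),('panel outer R',-198,-83,73),('panel inner top L',-190,83,73)):
    print(n,proj(w,[[p[0]+c*x-q*y,p[1]+q*x+c*y,z]])[0].round(1))
```

```text
roof front L [198.1 157.1]
roof front R [450.9 157.8]
panel outer L [218.2 287.5]
panel outer R [429. 288.]
panel inner top L [217.  278.7]
```

```bash
python3 drive.py '[[[5, 2, 0, 20, 0], [5, 0, 0, 30, 0], [5, 0, 0, 20, 0], [5, 0, 0, 8, 0], [5, 0, 0, 3, 0], [5, 0, 0, 2, 0], [5, 0, 0, 0, 0]]]'; python3 to.py 562 119.5 222
```

```text
clock: 10.05
tool_pos: [564.6, 119.3, 227.0]
tool_rot: [[0.976, -0.217, 0.002], [-0.217, -0.976, 0.001], [0.002, -0.001, -1.0]]
ft_force: [0.2, 0.4, -1.0]
opening: 17.9
gripper_force: 58.8
t 10.05 pos [564.6 119.3 227. ] yaw -0.219 F [ 0.2  0.4 -1. ] open 17.9 tool delta [-2.6  0.4  5. ] j7 -2.03
```

```bash
python3 drive.py '[[[5, 0, 0, 1.5, 0], [5, 0, 0, 1.5, 0], [5, 0, 0, 1, 0], [5, 0, 0, 0, 0]]]'; python3 to.py 562 119.5 222
```

```text
clock: 10.45
tool_pos: [564.3, 119.1, 222.5]
tool_rot: [[0.976, -0.217, 0.0], [-0.217, -0.976, 0.0], [0.0, -0.0, -1.0]]
ft_force: [-0.1, -0.3, 0.4]
opening: 17.7
gripper_force: 59.1
t 10.45 pos [564.3 119.1 222.5] yaw -0.219 F [-0.1 -0.3  0.4] open 17.7 tool delta [-2.4  0.1  0.5] j7 -2.03
```

```bash
python3 drive.py '[[[5, 0, 0, 0.7, 0], [5, 0, 0, 0, 0], [5, 0, 0, 0, 0]]]'; python3 to.py 562 119.5 222
```

```text
clock: 10.75
tool_pos: [564.3, 119.1, 222.4]
tool_rot: [[0.976, -0.217, 0.001], [-0.217, -0.976, 0.0], [0.0, -0.0, -1.0]]
ft_force: [-2.0, 0.1, 6.3]
opening: 17.4
gripper_force: 59.6
t 10.75 pos [564.3 119.1 222.4] yaw -0.219 F [-2.   0.1  6.3] open 17.4 tool delta [-2.4  0.1  0.4] j7 -2.03
```

Seated (6 N on the floor). Releasing, lifting clear and checking.

```bash
python3 drive.py '[[[25, 0, 0, 0, 0], [35, 0, 0, 0, 0], [40, 0, 0, 0, 0], [40, 0, 0, -10, 0], [40, 0, 0, -30, 0], [40, 0, 0, -40, 0], [10, 0, 0, -10, 0], [0, -10, 0, 0, 0], [0, -25, 0, 0, 0], [0, -30, 0, 0, 0], [0, -25, 0, 0, 0], [0, -8, 0, 0, 0], [0, 0, 0, 0, 0], [0, 0, 0, 0, 0]]]'; python3 to.py 562 119.5 222;  python3 - <<'E'
from h import *
w=env.camera('wrist');s=env.camera('side')
cv2.imwrite('pics/w5.png',np.hstack([w['frame'][:,120:520],cv2.resize(s['frame'][130:250,270:390],(400,400))])[:,:,::-1])
E
```

```text
clock: 12.15
tool_pos: [469.3, 140.1, 311.2]
tool_rot: [[0.976, -0.218, 0.001], [-0.218, -0.976, -0.0], [0.001, 0.0, -1.0]]
ft_force: [0.6, 0.0, -0.2]
opening: -0.1
gripper_force: 0.0
t 12.15 pos [469.3 140.1 311.2] yaw -0.22 F [ 0.6  0.  -0.2] open -0.1 tool delta [94.9 -0.1 89.3] j7 -2.12
```

View pics/w5.png

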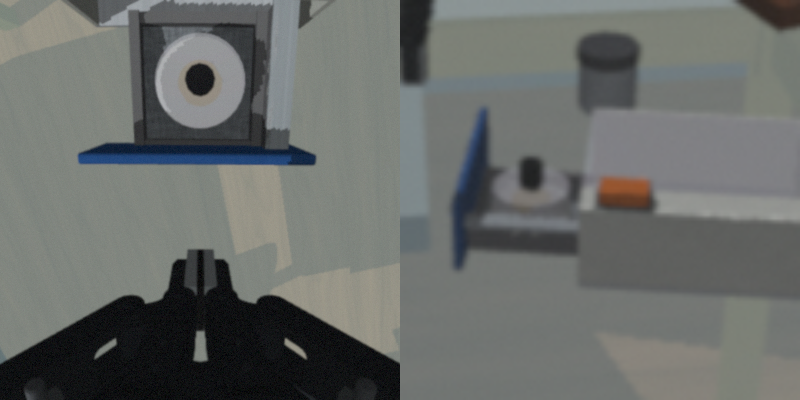

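The holder stands upright and centred in the pocket, with its knob at left crop (200,79). Lowering in front of the panel and starting the push.

```bash
python3 drive.py '[[[0, 0, 0, 25, 0], [0, 0, 0, 35, 0], [0, 0, 0, 30, 0], [0, 0, 0, 13, 0], [0, 10, 0, 0, 0], [0, 8, 0, 0, 0], [0, 4, 0, 0, 0], [0, 4, 0, 0, 0], [0, 5, 0, 0, 0], [0, 5, 0, 0, 0], [0, 6, 0, 0, 0], [0, 6, 0, 0, 0], [0, 6, 0, 0, 0], [0, 6, 0, 0, 0], [0, 0, 0, 0, 0]]]'
cat > loc.py <<'E'
from station import env
import numpy as np
s=env.state();P=s['tool_pos']-np.array([700.1,88.4,0]);c,q=np.cos(-.2187),np.sin(-.2187);F=s['ft_force']
print('local',P[0]*c+P[1]*q,-P[0]*q+P[1]*c,P[2],'Fx',F[0]*c+F[1]*q,F,s['clock'])
E
python3 loc.py; python3 tray.py
```

```text
clock: 13.75
tool_pos: [526.1, 127.5, 208.5]
tool_rot: [[0.976, -0.217, -0.004], [-0.217, -0.976, -0.0], [-0.004, 0.001, -1.0]]
ft_force: [-5.1, 0.8, 3.6]
opening: -0.0
gripper_force: 2.2
local -178.38593041266824 0.4030835702373139 208.45512044684278 Fx -5.123516190376913 [-5.06076664  0.84483185  3.58293339] 13.75
top [307.38095238 203.04761905] 21 local -168.48604929139657 -66.28593906162634
side [302.27777778 168.66666667] 18 local -170.87357695264282 93.09597460363972
```

```bash
python3 drive.py '[[[0, 6, 0, 0, 0], [0, 6, 0, 0, 0], [0, 6, 0, 0, 0], [0, 6, 0, 0, 0], [0, 6, 0, 0, 0], [0, 6, 0, 0, 0], [0, 5, 0, 0, 0], [0, 5, 0, 0, 0], [0, 4, 0, 0, 0], [0, 4, 0, 0, 0], [0, 0, 0, 0, 0]]]'; python3 loc.py
```

```text
clock: 14.95
tool_pos: [578.4, 115.6, 208.0]
tool_rot: [[0.976, -0.217, -0.005], [-0.217, -0.976, -0.001], [-0.005, 0.002, -1.0]]
ft_force: [-6.0, 1.3, 3.1]
opening: -0.0
gripper_force: 2.8
local -124.70508174416739 0.17907057058840792 208.02511174976866 Fx -6.125481547362985 [-5.99659801  1.25239491  3.1116386 ] 14.95
```

```bash
python3 drive.py '[[[0, 3, 0, 0, 0], [0, 2, 0, 0, 0], [0, 2, 0, 0, 0], [0, 2, 0, 0, 0], [0, 0, 0, 0, 0]]]'; python3 loc.py
```

```text
clock: 15.45
tool_pos: [585.5, 114.2, 208.0]
tool_rot: [[0.976, -0.217, -0.01], [-0.217, -0.976, -0.001], [-0.01, 0.003, -1.0]]
ft_force: [-10.0, 1.1, 6.1]
opening: 0.3
gripper_force: 5.0
local -117.45670192803185 0.30306680002341935 208.0017088701172 Fx -9.96340913395013 [-9.95402356  1.13609109  6.13505079] 15.45
```

```bash
for i in 1; do python3 drive.py '[[[0, 1.5, 0, 0, 0], [0, 1.5, 0, 0, 0], [0, 0, 0, 0, 0]]]'; python3 loc.py; done
```

```text
clock: 15.75
tool_pos: [589.1, 113.3, 208.0]
tool_rot: [[0.976, -0.217, -0.008], [-0.217, -0.976, -0.001], [-0.007, 0.002, -1.0]]
ft_force: [-6.7, 0.0, 3.3]
opening: -0.3
gripper_force: 3.6
local -113.72353207086837 0.20253292871181117 208.0405738813071 Fx -6.531118058847649 [-6.69018300e+00  1.35074426e-03  3.32024204e+00] 15.75
```

```bash
python3 drive.py '[[[0, 1, 0, 0, 0], [0, 1, 0, 0, 0], [0, 0, 0, 0, 0]]]'; python3 loc.py
```

```text
clock: 16.05
tool_pos: [591.7, 112.6, 208.0]
tool_rot: [[0.976, -0.217, -0.006], [-0.217, -0.976, -0.001], [-0.006, 0.002, -1.0]]
ft_force: [-5.3, 0.4, 3.1]
opening: -0.2
gripper_force: 3.2
local -111.04214527058755 0.11651485478590828 208.01041910931184 Fx -5.240053062519753 [-5.26950902  0.44276226  3.08157767] 16.05
```

```bash
python3 drive.py '[[[0, 1, 0, 0, 0], [0, 1, 0, 0, 0], [0, 0, 0, 0, 0]]]'; python3 loc.py;python3 drive.py '[[[0, 1, 0, 0, 0], [0, 1, 0, 0, 0], [0, 0, 0, 0, 0]]]'; python3 loc.py
```

```text
clock: 16.35
tool_pos: [593.1, 112.4, 208.0]
tool_rot: [[0.976, -0.217, -0.008], [-0.217, -0.976, -0.001], [-0.008, 0.002, -1.0]]
ft_force: [-7.8, 1.1, 4.7]
opening: 0.0
gripper_force: 4.0
local -109.69746600286176 0.17015365599372245 207.97952386910262 Fx -7.837057326647308 [-7.78738801  1.08389356  4.65442303] 16.35
clock: 16.65
tool_pos: [593.7, 112.4, 208.0]
tool_rot: [[0.976, -0.216, -0.012], [-0.216, -0.976, -0.001], [-0.012, 0.003, -1.0]]
ft_force: [-11.6, 0.9, 8.2]
opening: 0.0
gripper_force: 5.8
local -109.05792619714511 0.3122206057287933 207.9883446939339 Fx -11.534643589908832 [-11.62515895   0.85910538   8.15209926] 16.65
```

```bash
python3 tray.py; python3 drive.py '[[[0, 1, 0, 0, 0], [0, 1, 0, 0, 0], [0, 0, 0, 0, 0]]]'; python3 loc.py;python3 drive.py '[[[0, 1, 0, 0, 0], [0, 1, 0, 0, 0], [0, 0, 0, 0, 0]]]'; python3 loc.py
```

```text
top [312.5        180.63333333] 30 local -101.6835007702225 -68.1671941520382
side [325. 169.] 1 local -101.42618393778245 97.85941635946052
clock: 17.05
tool_pos: [594.3, 112.3, 207.9]
tool_rot: [[0.976, -0.216, -0.017], [-0.216, -0.976, -0.001], [-0.016, 0.004, -1.0]]
ft_force: [-15.6, 1.0, 11.2]
opening: -0.1
gripper_force: 7.4
local -108.4255975147721 0.4216638775067132 207.94419521480117 Fx -15.47747651308525 [-15.63043244   1.01103958  11.15567234] 17.05
clock: 17.35
tool_pos: [595.0, 112.3, 207.9]
tool_rot: [[0.976, -0.215, -0.021], [-0.215, -0.977, -0.0], [-0.02, 0.005, -1.0]]
ft_force: [-19.4, 1.8, 13.3]
opening: -0.1
gripper_force: 9.1
local -107.77503843011617 0.5531743216334668 207.92986444621897 Fx -19.308274267260835 [-19.38400399   1.77908193  13.31511403] 17.35
```

Force rises past 15 N with no travel, so the tray is at the hard stop. Backing off and looking.

```bash
python3 drive.py '[[[0, -4, 0, 0, 0], [0, -4, 0, 0, 0], [0, -10, 0, 0, 0], [0, -25, 0, 0, 0], [0, -30, 0, -20, 0], [0, 0, 0, -40, 0], [0, 0, 0, -40, 0], [0, 0, 0, 0, 0], [0, 0, 0, 0, 0], [0, 0, 0, 0, 0]]]'; python3 loc.py
python3 - <<'E'
from h import *
w=env.camera('wrist');s=env.camera('side');t=env.camera('top')
cv2.imwrite('pics/f.png',np.hstack([cv2.resize(t['frame'][90:250,190:350],(400,400)),cv2.resize(s['frame'][130:250,270:390],(400,400))])[:,:,::-1])
q=blob(w,(105,120,40),(130,255,255));print(q[0],q[1])
p=[700.1,88.4,-.2187];c,k=np.cos(p[2]),np.sin(p[2])
for x in(-105,-121):
  print(x,[proj(v,[[p[0]+c*x-k*y,p[1]+k*x+c*y,73] for y in(83,-83)]).round(1).tolist() for v in(w,t)])
E
```

```text
clock: 18.35
tool_pos: [530.0, 126.5, 307.8]
tool_rot: [[0.976, -0.218, -0.0], [-0.218, -0.976, -0.0], [-0.0, 0.0, -1.0]]
ft_force: [-0.1, 0.4, 0.0]
opening: -0.2
gripper_force: 0.0
local -174.28483173467333 0.2461731516881116 307.81178004952795 Fx -0.17948597921075604 [-0.08554034  0.44239878  0.01223566] 18.35
[317.5305181  112.53548616] [ 192  106  251   14 2818]
-105 [[[195.4, 123.8], [447.9, 123.7]], [[261.1, 171.6], [317.2, 182.4]]]
-121 [[[198.1, 148.2], [445.1, 148.1]], [[259.9, 176.9], [316.2, 187.8]]]
```

View pics/f.png

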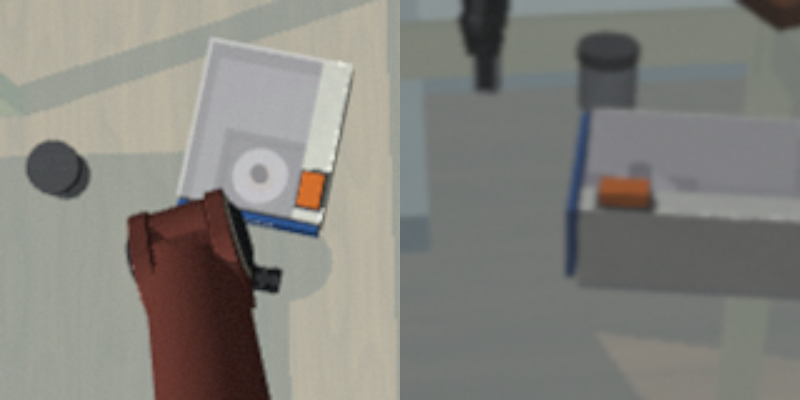

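The tray is fully home: its front edge is at wrist row 120, where home predicts about 124 less the usual 4 px bias and the half catch predicts 148. The holder stands upright inside, with its knob at top crop (260,173), and the canister hasn't moved. Handing in.

```bash
python3 -c "
from station import env
print(env.close_job())"
```

```text
the job is handed in; nothing more can be done
None
```

The job is handed in: the holder stands upright in the tray, the tray is pushed fully home and stayed shut when I backed off, and I did not touch the canister, blower or loupe (about 18 s on the clock; no verdict was returned).

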